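# Shake the broken chips out of the grill's lava stones

## Task

The gas grill's lava-stone basket hangs on the runners of the drip tray, and small broken chips lie among its big stones. Take it by the wooden grip and, without lifting it off the runners, shake it side to side between the rubber end buffers, rapping them lightly but never banging into them or bearing down on the tray, until every chip has dropped through into the drip tray. Then lift the basket out level with all the big stones in it, set it down gently in the grill's opening so that its lips lie fully home on the deck, and let go; leave the other things on the table alone.

Things in the scene. Friction and masses are not known exactly. Their poses are not given: they have to be found in the camera images.
- basket_grip (a point): centre of the wooden grip bar of the loose lava-stone basket (the sieve), 100 mm above the basket's underside. Bar 84 mm long (x), 16 mm wide (y: pinch here from above, fingers closing along y), 18 mm high; clear for 40 mm below it but for a 5 mm strip right under it. Axes: x along the bar, y along the basket's length = shaking direction, z up; a half turn about z looks the same
- basket_lip (a point): same basket, same axes; point 63 mm below basket_grip, level with the undersides of the two lips it hangs by (150 mm over the lips). Steel basket 126 (x) by 179 (y) by 40 mm high, underside 37 mm below this point, 0.67 kg filled; floor of four 12 mm flat bars along x at y = -55.5, -18.5, 18.5, 55.5 mm with 25 mm slots between
- tray: drip tray, fixed: aluminium pan 200 (x) by 290 (y) mm, rim 36 mm high, with two steel runners along y above it. Origin: centre of the pan's underside. The basket starts on the runners, axes along the tray's, middle within 20 mm of the tray's; 3 mm play each side in x; it slides in y with 3 to 6 N of friction until its end meets a rubber buffer
- tray_runner (a point): point above the tray's origin level with the runners' tops, 75 mm up; axes as tray. At each end, at 55 mm height on the middle line, stands a black rubber buffer, 22 mm across, on a stud screwed in by hand: they leave the basket 20 to 24 mm of travel in all, not centred on the tray; from its start it meets a buffer after 2 to 21 mm either way, different every time and not measured: feel for it
- buffer_l (a joint): how far the rubber buffer at the tray's +y end is squashed, m (0 = free). It springs back and pushes with about 5 N per mm: 1 to 2.5 mm is a light rap (5 to 12 N), over 4 mm (about 20 N) is a bang
- buffer_r (a joint): the same for the buffer at the tray's -y end
- grill: red table gas grill, fixed, 220 (x) by 270 (y) mm, 320 mm over its side handles, dark steel deck 115 mm above the origin (centre of its underside). Knob on its -x face. In mid-deck is the basket's opening, 134 (x) by 193 (y) mm: 4 mm play each side in x, 7 mm in y, free for 50 mm below the deck. The basket goes in with its length along the grill's y, either way round
- grill_seat (a point): centre of that opening, level with the deck's top; axes as grill. The basket is home when its lips lie on the deck: basket_lip at this height and at this point within the play
- chip0_mid (a point): broken lava chip, light rust-brown flat pebble, 20 mm across, 13 mm high, 10 g; the point is its centre. It starts lying flat on one of the basket's flat bars and drops through a slot once jolted 4 to 8 mm off its bar along the basket's y. Fallen into the pan, its centre is less than 25 mm above tray; on the bars it is 48 mm above
- chip1_mid (a point): broken lava chip, light rust-brown flat pebble, 20 mm across, 13 mm high, 10 g; the point is its centre. It starts lying flat on one of the basket's flat bars and drops through a slot once jolted 4 to 8 mm off its bar along the basket's y. Fallen into the pan, its centre is less than 25 mm above tray; on the bars it is 48 mm above
- chip2_mid (a point): broken lava chip, light rust-brown flat pebble, 20 mm across, 13 mm high, 10 g; the point is its centre. It starts lying flat on one of the basket's flat bars and drops through a slot once jolted 4 to 8 mm off its bar along the basket's y. Fallen into the pan, its centre is less than 25 mm above tray; on the bars it is 48 mm above
- chip3_mid (a point): broken lava chip, light rust-brown flat pebble, 20 mm across, 13 mm high, 10 g; the point is its centre. It starts lying flat on one of the basket's flat bars and drops through a slot once jolted 4 to 8 mm off its bar along the basket's y. Fallen into the pan, its centre is less than 25 mm above tray; on the bars it is 48 mm above
- stone0_mid (a point): whole lava stone, dark brown lump about 42 mm across and 37 mm high, 60 g, too big for the slots; the point is its centre
- stone1_mid (a point): whole lava stone, dark brown lump about 42 mm across and 37 mm high, 60 g, too big for the slots; the point is its centre
- stone2_mid (a point): whole lava stone, dark brown lump about 42 mm across and 37 mm high, 60 g, too big for the slots; the point is its centre
- salt: clear glass salt cellar, 68 mm across, 40 mm high, on the table at the back; leave alone. Origin: centre of its underside
- tongs: bamboo-handled steel tongs, 330 mm long, lying on the table on the right; leave alone. Origin: under their middle
- cap: grey plastic spray nozzle cap, 29 mm across, 36 mm high, standing on the table at the back; leave alone. Origin: centre of its underside
- sprayer: green bottle with grey cap, 72 mm across, 190 mm high, on the table at the back; leave alone. Origin: centre of its underside
- spice: amber spice jar with wooden lid, 52 mm across, 95 mm high, on the table at the back; leave alone. Origin: centre of its underside
There are look-alikes about, which are no part of the job. Leave any yellow look-alike of the part that bears basket_grip alone.

How it is judged:
On the way, in this order (a step that is already met when the one before it is completed fails the run):
1. the basket is slid along the runners until it raps one of the two rubber buffers (squashed at least 0.8 mm, 4 N) (value of joint any of buffer_l, buffer_r above 0.0008 m).
2. every chip has dropped into the drip tray while the basket still hangs on the runners (z of each of chip0_mid, chip1_mid, chip2_mid, chip3_mid in the frame of tray below 0.03 m and x of chip0_mid in the frame of tray between -0.097 and 0.097 m and y of chip0_mid in the frame of tray between -0.142 and 0.142 m and x of chip1_mid in the frame of tray between -0.097 and 0.097 m and y of chip1_mid in the frame of tray between -0.142 and 0.142 m and x of chip2_mid in the frame of tray between -0.097 and 0.097 m and y of chip2_mid in the frame of tray between -0.142 and 0.142 m and x of chip3_mid in the frame of tray between -0.097 and 0.097 m and y of chip3_mid in the frame of tray between -0.142 and 0.142 m and z of basket_lip in the frame of tray between 0.07 and 0.08 m), for 0.2 s.
At the end, for the whole second after the job is handed in: Basket released and at rest in the grill's opening, lips on the deck (4 mm above to 5 mm below deck level, within 15 mm of the opening's centre, tilt under 0.05 rad), all three stones in it; all four chips in the drip tray's pan, their centres under 30 mm above its underside (z of basket_lip in the frame of grill between 0.11 and 0.119 m and horizontal distance between basket_lip and grill_seat below 0.015 m and angle between basket_lip's own z axis and vertical below 0.05 rad and linear speed of basket below 0.02 m/s and x of stone0_mid in the frame of basket_lip between -0.06 and 0.06 m and y of stone0_mid in the frame of basket_lip between -0.086 and 0.086 m and z of stone0_mid in the frame of basket_lip between -0.035 and 0.03 m and x of stone1_mid in the frame of basket_lip between -0.06 and 0.06 m and y of stone1_mid in the frame of basket_lip between -0.086 and 0.086 m and z of stone1_mid in the frame of basket_lip between -0.035 and 0.03 m and x of stone2_mid in the frame of basket_lip between -0.06 and 0.06 m and y of stone2_mid in the frame of basket_lip between -0.086 and 0.086 m and z of stone2_mid in the frame of basket_lip between -0.035 and 0.03 m and z of each of chip0_mid, chip1_mid, chip2_mid, chip3_mid in the frame of tray below 0.03 m and x of chip0_mid in the frame of tray between -0.097 and 0.097 m and y of chip0_mid in the frame of tray between -0.142 and 0.142 m and x of chip1_mid in the frame of tray between -0.097 and 0.097 m and y of chip1_mid in the frame of tray between -0.142 and 0.142 m and x of chip2_mid in the frame of tray between -0.097 and 0.097 m and y of chip2_mid in the frame of tray between -0.142 and 0.142 m and x of chip3_mid in the frame of tray between -0.097 and 0.097 m and y of chip3_mid in the frame of tray between -0.142 and 0.142 m); the robot touches nothing.
It fails at once if a rubber buffer is banged: squashed more than 4 mm (about 20 N) (value of joint any of buffer_l, buffer_r above 0.004 m).
It fails at once if the basket is lifted more than 5 mm off the runners while a chip is still in it, or is ever tilted more than 0.35 rad (angle between basket_lip's own z axis and vertical above 0.35 rad or (z of basket_lip in the frame of tray above 0.08 m and not (z of each of chip0_mid, chip1_mid, chip2_mid, chip3_mid in the frame of tray below 0.03 m))).
It fails at once if the basket bears on the tray's runners with more than 50 N or is set down on the grill with more than 40 N (contact force between basket and tray above 50 N or contact force between basket and grill above 40 N).
It fails at once if a chip leaves the drip tray (not ((x of chip0_mid in the frame of tray between -0.097 and 0.097 m and y of chip0_mid in the frame of tray between -0.142 and 0.142 m) and (x of chip1_mid in the frame of tray between -0.097 and 0.097 m and y of chip1_mid in the frame of tray between -0.142 and 0.142 m) and (x of chip2_mid in the frame of tray between -0.097 and 0.097 m and y of chip2_mid in the frame of tray between -0.142 and 0.142 m) and (x of chip3_mid in the frame of tray between -0.097 and 0.097 m and y of chip3_mid in the frame of tray between -0.142 and 0.142 m))).
It fails at once if a bystander is shifted more than 20 mm (distance of any of salt, tongs, cap, sprayer, spice from where it was at the start of the episode above 0.02 m).
It also fails if it takes over 48 s, if anything falls off the work surface, if the arm or the gripper's body presses on something with over 40 N, if the wrist force passes 120 N, or if a joint passes its speed limit or range.

## Robot

A 6-joint arm with a two-finger parallel gripper is mounted at the origin on the work surface. World frame = base frame: x ahead of the robot, y to its left, z up, the work surface at z = 0. Lengths are in m, angles in rad, forces in N, time in s.
With the tool pointing down it reaches from about 0.4 to 0.925 m from the base axis. Payload 3.4 kg.
Tool frame: the origin (TCP) lies at the centre of the arm's flange, where the gripper is bolted on; the fingertips stand 173 mm ahead of it and the grasp point (between the pads) lies 155 mm ahead of it; z points along the fingers, y is the line along which they close (so a half turn about z gives the same grasp; the last joint's range is limited). The gripper opens to 85 mm and grips with 20 to 120 N. Pads are 22 mm wide; open, the fingers measure 114 mm over their backs; the gripper's body (76 mm by 85 mm) begins 54 mm behind the grasp point. The pads swing forward as they close: fully open they stand 13 mm farther back than shut.
Start: joints at [1.167, 0.307, 1.506, -0, 1.328, -0.073], TCP at [0.186, 0.544, 0.405] pointing down, gripper open.
Joint ranges: [-3.12, 3.12], [-1.05, 2.28], [0.14, 2.33], [-1.42, 4.57], [0.1, 2.73], [-2.68, 2.68]. Speed limits (rad/s): [2.57, 2.57, 3.14, 3.14, 3.14, 3.14].

## Interface

Orientations are given as a unit quaternion [w, x, y, z].
In Python, from station import env gives the robot as it stands.
- The arm moves only by the tool apply_moves, never from a script. Its arguments are lists of equal length, an entry for each row: "dp": the shift along the tool's x, y, z in m, a list of three; "twist": the turn, a rotation vector about the tool's x, y, z in degrees, a list of three; "jaw": the finger opening in m, from 0 to 0.0854. In form: {"dp": [[dx, dy, dz], ...], "twist": [[ax, ay, az], ...], "jaw": [jaw, ...]}. A call has exactly 5 rows; each row is the pose to reach, as a shift and turn from the pose commanded when the call began, along the tool's axes at that moment; what a row does not reach only later rows make up. A row lasts 1/8 s, in which the tool goes at most 62.5 mm and 10.7 degrees, less where a joint would pass 70% of its speed; a pose out of reach is approached as far as the arm can. A call with a gripper value outside its range is refused whole. The fingers move at their own pace and stop on an object; the grip force is fixed at half the most. Time passes only in rows, so rows that repeat a pose let the fingers close, or fill a call up. It gives the time, the measured TCP pose, the force, the opening and the grip force at its end, in the units of the state.
- env.observe(): the state, without advancing time (a new reading comes with each control period).
- env.read_camera(name): name is "scene" or "top"; returns a dict with "pixels" (384x512x3 uint8, red, green, blue), "z_map" (384x512 float32, m along the optical axis (not along the pixel's ray), 0 where there is no reading), "mtx" (3x3 intrinsics, pixels), "distortion" ([k1, k2, p1, p2, k3] as OpenCV has them; the pictures are not rectified), "rvec" (rotation vector, rad) and "tvec" (3), from world to camera coordinates, as OpenCV has them. Camera axes: x right, y down, z forward; pixel columns grow to the right and rows downward; lengths in m; the calibration is good to about 2 mm. A picture is of the moment at which its call begins.
- env.close_job(): hands the job in; it is judged then, once.
Trained networks look in a picture, given as the dict that the camera call returned (one of the last four; its "shot" number tells which), for a name from the list of things; names that differ only in an ending like _2 or _b are one class to them, and where a whole thing is asked for, a point or a joint stands for the part that bears it (a point fixed in the world has none). Each returns a list of dicts, best first, with "confidence" (0 to 1); they miss things now and then, are a little off and sometimes report something else, mostly with a low value. They report only what shows in the picture. A call takes as long as a camera call. They do not tell look-alikes from the thing itself.
- env.search_frame(picture, label): "point" ([x, y, z] in m, in world coordinates, good to about 4 mm: the middle of the surface that is visible of it).
- env.masks_of(picture, label): "pixels" (384x512 bool, what is visible of it).
- env.pinpoint(picture, label): "point" ([x, y, z] in m, in world coordinates, good to about 4 mm: a listed point, or the origin of a listed thing).
The state is a dict: "time": time; "joint_pos": joint angles; "joint_velocities": joint speeds; "joint_torque": joint torques, N m; "position": TCP position; "eef_rot": TCP orientation; "contact_force": force on the tool from outside, world axes, zero at the start; "wrist_torque": the same for the moment, N m; "finger_gap": opening from 0.0 (shut) to 1.0 (fully open); "grip_force": force on a finger pad.
Only numpy, scipy, OpenCV 4.12 (cv2) and the standard library are available. Lean on these libraries where they do the work, as an engineer would, in place of code of your own. Each camera call takes 0.05 s, during which the arm holds its last target. There are 200 camera calls.

## Working session

There is one attempt and no reset: what is moved stays moved. The work goes in short steps, Python scripts to look and compute and a tool call to move; the robot and the scene stay as the last step left them, time stands still between calls to the robot, and variables do not carry over. Pictures are saved under pics/ and viewed, at most 10 in all, crops included, and the job is handed in when it is done.

Besides the shell and the picture viewer there is one more tool, called after ">>>" as name(argument=value, ...), one argument or row to a line, values as JSON. apply_moves: Moves the arm, as the interface text tells. Its arguments: {"type":"object","properties":{"dp":{"type":"array","items":{"type":"array","items":{"type":"number"}}},"twist":{"type":"array","items":{"type":"array","items":{"type":"number"}}},"jaw":{"type":"array","items":{"type":"number"}}},"required":["dp","twist","jaw"]}

```bash
mkdir -p pics; cat > h.py <<'E'
import numpy as np, cv2
from station import env
def save(p,n): cv2.imwrite('pics/'+n,cv2.cvtColor(p['pixels'],cv2.COLOR_RGB2BGR))
E
python3 - <<'E'
from h import *
s=env.observe(); print({k:np.round(v,4).tolist() for k,v in s.items()})
ims=[]
for c in ['scene','top']:
    p=env.read_camera(c); ims.append(p['pixels'])
    for l in ['basket_grip','basket_lip','tray','tray_runner','grill','grill_seat','chip0_mid','stone0_mid','salt','sprayer','spice','cap','tongs']:
        r=env.pinpoint(p,l); print(c,l,[(np.round(d['point'],3).tolist(),round(d['confidence'],2)) for d in r[:6]])
    R,_=cv2.Rodrigues(p['rvec']); print(c,'cam',-R.T@p['tvec'])
    save(p,c+'1.png')
E
```

```text
{'time': 0.0, 'joint_pos': [1.1675, 0.3076, 1.5077, -0.0, 1.3284, -0.0735], 'joint_velocities': [-0.0001, 0.0006, -0.0015, -0.001, -0.0012, 0.002], 'joint_torque': [0.0, -45.7556, -25.1916, 0.0, 0.0132, -0.0], 'position': [0.1861, 0.5437, 0.4038], 'eef_rot': [-0.0002, 0.1642, 0.9864, -0.001], 'contact_force': [0.1613, 0.9665, -0.2857], 'wrist_torque': [-0.0082, 0.0477, 0.0306], 'grip_force': 0.0, 'finger_gap': 0.9976}
scene basket_grip [([0.57, 0.251, 0.141], 0.67), ([0.298, 0.233, 0.101], 0.55)]
scene basket_lip [([0.566, 0.254, 0.074], 0.96), ([0.296, 0.234, 0.037], 0.76), ([0.507, -0.179, 0.115], 0.45)]
scene tray [([0.565, 0.253, 0.007], 0.94), ([0.761, -0.082, 0.0], 0.74)]
scene tray_runner [([0.57, 0.248, 0.074], 0.63)]
scene grill [([0.763, -0.182, -0.002], 0.63), ([0.502, -0.179, 0.002], 0.61)]
scene grill_seat [([0.503, -0.179, 0.115], 0.79)]
scene chip0_mid []
scene stone0_mid [([0.535, 0.213, 0.061], 0.65)]
scene salt [([0.76, -0.076, -0.0], 0.76)]
scene sprayer [([0.76, 0.056, 0.004], 0.56), ([0.571, 0.256, 0.14], 0.21)]
scene spice [([0.766, -0.182, -0.001], 0.81)]
scene
[... 332 characters left out ...]
top basket_lip [([0.568, 0.252, 0.073], 0.8)]
top tray [([0.569, 0.245, 0.001], 0.94)]
top tray_runner [([0.571, 0.245, 0.072], 0.81), ([0.503, -0.501, 0.003], 0.17)]
top grill [([0.505, -0.182, 0.001], 0.66), ([0.536, 0.216, 0.064], 0.44), ([0.569, 0.238, 0.046], 0.23)]
top grill_seat [([0.504, -0.183, 0.113], 0.6)]
top chip0_mid [([0.566, 0.238, 0.051], 0.37), ([0.534, 0.219, 0.056], 0.2)]
top stone0_mid [([0.535, 0.215, 0.058], 0.53)]
top salt [([0.756, -0.084, -0.001], 0.75)]
top sprayer [([0.762, 0.058, -0.001], 0.85)]
top spice [([0.774, -0.182, -0.0], 0.61)]
top cap [([0.76, 0.162, -0.002], 0.62)]
top tongs [([0.505, -0.502, 0.001], 0.85)]
top cam [ 0.44727212 -0.09607365  1.43027999]
```

View pics/top1.png

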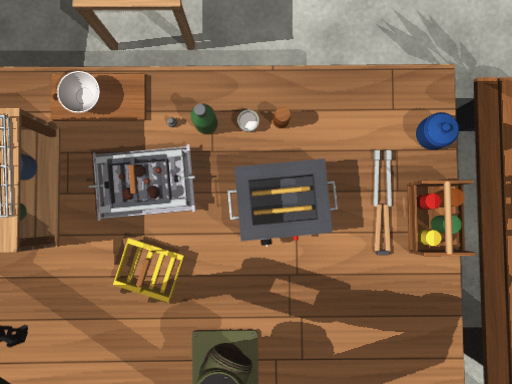

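View pics/scene1.png

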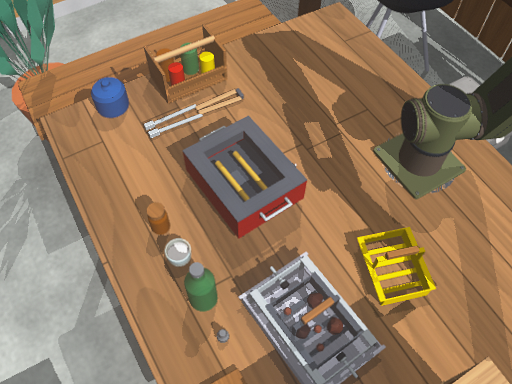

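The top view shows the steel basket on the tray at about (142,182), the yellow look-alike at (150,270) and the grill at (283,198). Two things could be basket_grip: the bar at (131,180), z≈0.138 m, and the yellow basket's bar at (148,270), z≈0.10 m. The first one fits, because it is steel and hangs on the tray. I'll confirm that in a crop and measure the yaws.

```bash
cat >> h.py <<'E'
def cloud(p):
    z=p['z_map']; v,u=np.nonzero(z>0); d=z[v,u]
    n=cv2.undistortPoints(np.stack([u,v],1).astype(np.float64)[:,None],p['mtx'],p['distortion'])[:,0]
    c=np.c_[n*d[:,None],d]; R,_=cv2.Rodrigues(p['rvec'])
    return (c-np.ravel(p['tvec']))@R, np.stack([u,v],1), p['pixels'][v,u].astype(int)
def rect(P):
    r=cv2.minAreaRect((P[:,:2]*1000).astype(np.float32)); b=cv2.boxPoints(r)
    e=[b[1]-b[0],b[2]-b[1]]; e=max(e,key=np.linalg.norm)
    return np.round(r[0],1),np.round(r[1],1),round(float(np.degrees(np.arctan2(e[1],e[0])))%180,2)
E
python3 - <<'E'
from h import *
for c in ['top','scene']:
    p=env.read_camera(c); X,uv,rgb=cloud(p)
    def sel(x,y,r,z0,z1):
        m=(np.hypot(X[:,0]-x,X[:,1]-y)<r)&(X[:,2]>z0)&(X[:,2]<z1); return X[m]
    b=sel(.568,.252,.08,.125,.16); print(c,'bar',len(b),rect(b),np.median(b[:,2]))
    q=b[:,:2]-b[:,:2].mean(0); w=np.linalg.svd(q)[2][0]; print(' pca',np.degrees(np.arctan2(w[1],w[0]))%180, b.mean(0))
    t=sel(.568,.245,.2,.028,.12); print(' tray',rect(t))
    t=sel(.568,.245,.12,.068,.08); print(' run/lips',len(t),rect(t))
    g=sel(.503,-.18,.19,.108,.121); print(' deck',len(g),rect(g),np.median(g[:,2]))
    m=env.masks_of(p,'grill'); 
    # opening: points within the deck below it
    o=sel(.503,-.18,.13,.0,.095); print(' open',len(o),rect(o))
    if c=='top': cv2.imwrite('pics/crop1.png',cv2.resize(cv2.cvtColor(p['pixels'][135:305,85:205],cv2.COLOR_RGB2BGR),None,fx=3.5,fy=3.5,interpolation=cv2.INTER_CUBIC))
    for l in ['basket_lip','tray_runner','grill_seat','chip0_mid','stone0_mid','basket_grip']:
        print(l,[(np.round(d['point'],3).tolist(),round(d['confidence'],2)) for d in env.pinpoint(p,l)[:6]])
E
```

```text
top bar 255 (array([566.3, 255.6]), array([126.8,  18.2]), 3.68) 0.14549249980056508
 pca 4.57678431785223 [0.56502075 0.2541733  0.14243712]
 tray (array([521.3, 247.1]), array([303.5, 319.7]), 94.05)
 run/lips 1180 (array([567.7, 243.6]), array([175.5, 217.1]), 95.03)
 deck 3783 (array([ 504.6, -182.6]), array([220.3, 270.4]), 94.93) 0.11551573345349612
 open 2988 (array([ 503.2, -186.4]), array([258.6, 202.8]), 6.16)
basket_lip [([0.301, 0.232, 0.038], 0.96), ([0.568, 0.255, 0.075], 0.81)]
tray_runner [([0.571, 0.245, 0.074], 0.75)]
grill_seat [([0.506, -0.182, 0.113], 0.86), ([0.586, 0.308, 0.045], 0.64), ([0.509, -0.181, -0.001], 0.54)]
chip0_mid [([0.569, 0.242, 0.05], 0.53)]
stone0_mid [([0.536, 0.216, 0.058], 0.65), ([0.604, 0.26, 0.057], 0.4)]
basket_grip [([0.567, 0.258, 0.136], 0.95), ([0.298, 0.237, 0.1], 0.88)]
scene bar 403 (array([568.8, 256.1]), array([126.4,  16.7]), 5.05) 0.14437719890203304
 pca 4.130540508599375 [0.57277735 0.25667149 0.14082947]
 tray (array([520.7, 243.7]), array([304.8, 324.5]), 96.08)
 run/lips 2211 (array([569.1, 248. ]), array([174.5, 214.3]), 95.09)
 deck 4090 (array([ 508.5, -181. ]), array([223.4, 273.9]), 94.87) 0.1138743523842764
 open 2795 (array([ 514.1, -194.6]), array([242.3, 226.5]), 64.36)
basket_lip [([0.567, 0.256, 0.074], 0.93), ([0.297, 0.233, 0.037], 0.65), ([0.504, -0.181, 0.002], 0.39)]
tray_runner [([0.573, 0.248, 0.073], 0.94)]
grill_seat [([0.504, -0.178, 0.116], 0.57), ([0.766, 0.165, -0.002], 0.36)]
chip0_mid [([0.586, 0.308, 0.047], 0.6), ([0.505, -0.182, 0.0], 0.41)]
stone0_mid [([0.535, 0.215, 0.064], 0.73), ([0.508, -0.18, 0.002], 0.16)]
basket_grip [([0.294, 0.231, 0.1], 0.76), ([0.57, 0.256, 0.138], 0.71)]
```

View pics/crop1.png

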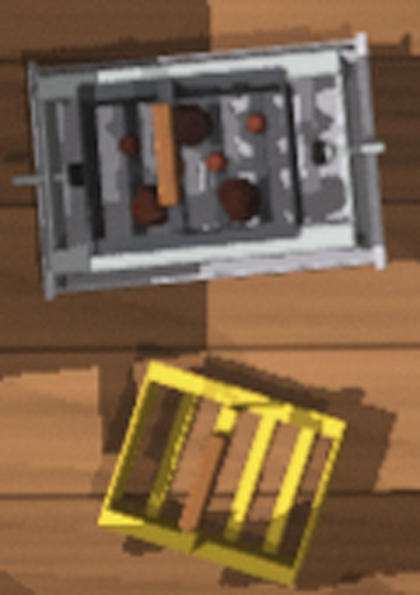

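The crop confirms it: the grey steel basket with the wooden bar at (165,155) hangs on the tray runners, and the yellow one stands on the table. Both tray and grill are yawed about +5°. The grip is near (0.568, 0.256, 0.138).

>>> apply_moves(
  dp=[
    [-0.05,-0.0165,0],
    [-0.1,-0.033,0],
    [-0.155,-0.051,0],
    [-0.21,-0.069,0],
    [-0.26,-0.085,0],
  ],
  twist=[
    [0,0,-5],
    [0,0,-10],
    [0,0,-15],
    [0,0,-20],
    [0,0,-23.9],
  ],
  jaw=[0.085,0.085,0.085,0.085,0.085],
)

```text
time: 2.82
position: [0.4061, 0.3781, 0.4049]
eef_rot: [0.0, -0.045, 0.999, 0.0]
contact_force: [-0.0, 0.4, 0.7]
finger_gap: 0.995
grip_force: 0.0
```

```bash
cat >> h.py <<'E'
from scipy.spatial.transform import Rotation as Ro
def goto(x,y,z,yang):
    s=env.observe(); q=s['eef_rot']; R=Ro.from_quat([q[1],q[2],q[3],q[0]])
    a=np.radians(yang); Y=np.array([np.cos(a),np.sin(a),0]); Z=np.array([0,0,-1.]); T=Ro.from_matrix(np.c_[np.cross(Y,Z),Y,Z])
    print('t',s['time'],'pos',np.round(s['position'],4),'dp',np.round(R.inv().apply(np.array([x,y,z])-s['position']),4),'twist',np.round(np.degrees((R.inv()*T).as_rotvec()),2),'F',np.round(s['contact_force'],1))
E
python3 -c "
from h import *
goto(.568,.2555,.293,95)"
```

```text
t 2.825 pos [0.4061 0.3781 0.4049] dp [-0.1502 -0.1366  0.1119] twist [0.02 0.03 0.13] F [-0.   0.4  0.7]
```

>>> apply_moves(
  dp=[
    [-0.04,-0.036,0],
    [-0.08,-0.073,0],
    [-0.12,-0.109,0.01],
    [-0.15,-0.1365,0.03],
    [-0.15,-0.1365,0.06],
  ],
  twist=[
    [0,0,0],
    [0,0,0],
    [0,0,0],
    [0,0,0],
    [0,0,0],
  ],
  jaw=[0.085,0.085,0.085,0.085,0.085],
)

```text
time: 3.45
position: [0.5693, 0.2544, 0.3449]
eef_rot: [0.002, -0.042, 0.999, 0.0]
contact_force: [-0.4, 0.3, -0.5]
finger_gap: 0.992
grip_force: 0.0
```

```bash
python3 -c "
from h import *
goto(.568,.2555,.293,95)"
```

```text
t 3.45 pos [0.5693 0.2544 0.3449] dp [0.0014 0.0012 0.0519] twist [ 0.01  0.25 -0.22] F [-0.4  0.3 -0.5]
```

>>> apply_moves(
  dp=[
    [0,0.0005,0.025],
    [0,0.0005,0.05],
    [0,0.0005,0.052],
    [0,0.0005,0.052],
    [0,0.0005,0.052],
  ],
  twist=[
    [0,0,0],
    [0,0,0],
    [0,0,0],
    [0,0,0],
    [0,0,0],
  ],
  jaw=[0.085,0.07,0.05,0.04,0.03],
)

```text
time: 4.08
position: [0.5665, 0.2573, 0.2941]
eef_rot: [0.001, -0.044, 0.999, 0.0]
contact_force: [0.3, 0.0, -0.5]
finger_gap: 0.351
grip_force: 0.0
```

>>> apply_moves(
  dp=[
    [0,0,0],
    [0,0,0],
    [0,0,0],
    [0,0,0],
    [0,0,0],
  ],
  twist=[
    [0,0,0],
    [0,0,0],
    [0,0,0],
    [0,0,0],
    [0,0,0],
  ],
  jaw=[0.025,0.02,0.015,0.01,0.005],
)

```text
time: 4.7
position: [0.5663, 0.2562, 0.2937]
eef_rot: [0.001, -0.044, 0.999, -0.001]
contact_force: [-0.5, -4.5, 6.1]
finger_gap: 0.173
grip_force: 59.4
```

```bash
python3 -c "
from h import *
goto(.568,.2555,.293,95)"
```

```text
t 4.7 pos [0.5663 0.2562 0.2937] dp [-0.0016 -0.0009  0.0007] twist [-0.08  0.07  0.  ] F [-0.5 -4.5  6.1]
```

>>> apply_moves(
  dp=[
    [0,0.0005,-0.0003],
    [0,0.001,-0.0005],
    [0,0.0015,-0.0005],
    [0,0.0015,-0.0005],
    [0,0.0015,-0.0005],
  ],
  twist=[
    [0,0,0],
    [0,0,0],
    [0,0,0],
    [0,0,0],
    [0,0,0],
  ],
  jaw=[0.0,0.0,0.0,0.0,0.0],
)

```text
time: 5.32
position: [0.5663, 0.2571, 0.2937]
eef_rot: [0.0, -0.044, 0.999, -0.001]
contact_force: [0.8, -7.3, 4.1]
finger_gap: 0.175
grip_force: 59.2
```

>>> apply_moves(
  dp=[
    [0,0.0005,0],
    [0,0.001,0],
    [0,0.001,0],
    [0,0.001,0],
    [0,0.001,0],
  ],
  twist=[
    [0,0,0],
    [0,0,0],
    [0,0,0],
    [0,0,0],
    [0,0,0],
  ],
  jaw=[0.0,0.0,0.0,0.0,0.0],
)

```text
time: 5.95
position: [0.5661, 0.2581, 0.2937]
eef_rot: [0.0, -0.044, 0.999, -0.001]
contact_force: [1.4, -6.3, 4.4]
finger_gap: 0.176
grip_force: 59.2
```

>>> apply_moves(
  dp=[
    [0,0.0007,-0.0003],
    [0,0.0014,-0.0005],
    [0,0.002,-0.0005],
    [0,0.002,-0.0005],
    [0,0.002,-0.0005],
  ],
  twist=[
    [0,0,0],
    [0,0,0],
    [0,0,0],
    [0,0,0],
    [0,0,0],
  ],
  jaw=[0.0,0.0,0.0,0.0,0.0],
)

```text
time: 6.58
position: [0.5658, 0.2603, 0.2937]
eef_rot: [0.0, -0.044, 0.999, -0.001]
contact_force: [1.0, -6.3, 1.9]
finger_gap: 0.176
grip_force: 58.9
```

>>> apply_moves(
  dp=[
    [0,0.0007,0],
    [0,0.0014,0],
    [0,0.002,0],
    [0,0.002,0],
    [0,0.002,0],
  ],
  twist=[
    [0,0,0],
    [0,0,0],
    [0,0,0],
    [0,0,0],
    [0,0,0],
  ],
  jaw=[0.0,0.0,0.0,0.0,0.0],
)

```text
time: 7.2
position: [0.5657, 0.2615, 0.2938]
eef_rot: [0.0, -0.044, 0.999, -0.002]
contact_force: [1.3, -9.6, 3.1]
finger_gap: 0.174
grip_force: 59.1
```

>>> apply_moves(
  dp=[
    [0,0.0005,0],
    [0,0.001,0],
    [0,0.001,0],
    [0,0.001,0],
    [0,0.001,0],
  ],
  twist=[
    [0,0,0],
    [0,0,0],
    [0,0,0],
    [0,0,0],
    [0,0,0],
  ],
  jaw=[0.0,0.0,0.0,0.0,0.0],
)

```text
time: 7.82
position: [0.5657, 0.262, 0.2939]
eef_rot: [0.0, -0.044, 0.999, -0.003]
contact_force: [2.0, -11.1, 3.6]
finger_gap: 0.177
grip_force: 59.1
```

>>> apply_moves(
  dp=[
    [0,-0.006,0],
    [0,-0.012,0],
    [0,-0.018,0],
    [0,-0.02,0],
    [0,-0.02,0],
  ],
  twist=[
    [0,0,0],
    [0,0,0],
    [0,0,0],
    [0,0,0],
    [0,0,0],
  ],
  jaw=[0.0,0.0,0.0,0.0,0.0],
)

```text
time: 8.45
position: [0.5671, 0.2446, 0.2937]
eef_rot: [-0.0, -0.044, 0.999, 0.0]
contact_force: [-0.5, 3.2, 0.4]
finger_gap: 0.172
grip_force: 59.0
```

>>> apply_moves(
  dp=[
    [0,-0.001,0],
    [0,-0.002,0],
    [0,-0.003,0],
    [0,-0.004,0],
    [0,-0.004,0],
  ],
  twist=[
    [0,0,0],
    [0,0,0],
    [0,0,0],
    [0,0,0],
    [0,0,0],
  ],
  jaw=[0.0,0.0,0.0,0.0,0.0],
)

```text
time: 9.07
position: [0.5674, 0.2405, 0.2937]
eef_rot: [0.0, -0.044, 0.999, -0.0]
contact_force: [-0.2, 4.2, 1.7]
finger_gap: 0.177
grip_force: 59.0
```

>>> apply_moves(
  dp=[
    [0,-0.001,0],
    [0,-0.002,0],
    [0,-0.0025,0],
    [0,-0.0025,0],
    [0,-0.0025,0],
  ],
  twist=[
    [0,0,0],
    [0,0,0],
    [0,0,0],
    [0,0,0],
    [0,0,0],
  ],
  jaw=[0.0,0.0,0.0,0.0,0.0],
)

```text
time: 9.7
position: [0.5676, 0.2384, 0.2938]
eef_rot: [0.0, -0.044, 0.999, 0.001]
contact_force: [0.1, 6.8, 0.5]
finger_gap: 0.178
grip_force: 59.0
```

>>> apply_moves(
  dp=[
    [0,0.018,0],
    [0,0.003,0],
    [0,0.021,0],
    [0,0.003,0],
    [0,0.021,0],
  ],
  twist=[
    [0,0,0],
    [0,0,0],
    [0,0,0],
    [0,0,0],
    [0,0,0],
  ],
  jaw=[0.0,0.0,0.0,0.0,0.0],
)

```text
time: 10.32
position: [0.5661, 0.2558, 0.2937]
eef_rot: [-0.0, -0.043, 0.999, -0.003]
contact_force: [0.1, -5.2, 2.0]
finger_gap: 0.175
grip_force: 60.3
```

```bash
cat >> h.py <<'E'
def look(n):
    p=env.read_camera('top'); P=p['pixels'][140:222,90:200]; q=env.read_camera('scene'); Q=q['pixels'][245:384,235:390]
    a=cv2.resize(P,(440,328),interpolation=cv2.INTER_CUBIC); b=cv2.resize(Q,(366,328),interpolation=cv2.INTER_CUBIC)
    cv2.imwrite('pics/'+n,cv2.cvtColor(np.hstack([a,b])[:,:800],cv2.COLOR_RGB2BGR))
    for r in (p,q):
        for l in ['chip0_mid','stone0_mid']: print(l,[(np.round(d['point'],3).tolist(),round(d['confidence'],2)) for d in env.pinpoint(r,l)[:8]])
E
python3 -c "
from h import *
goto(.567,.25,.2938,95)
look('s1.png')"
```

```text
t 10.325 pos [0.5661 0.2558 0.2937] dp [-0.0004 -0.0058 -0.    ] twist [-0.35 -0.04 -0.08] F [ 0.1 -5.2  2. ]
chip0_mid [([0.772, -0.18, 0.001], 0.57), ([0.569, 0.237, 0.051], 0.35)]
stone0_mid [([0.533, 0.215, 0.058], 0.54)]
chip0_mid [([0.762, -0.082, -0.004], 0.44)]
stone0_mid []
```

View pics/s1.png

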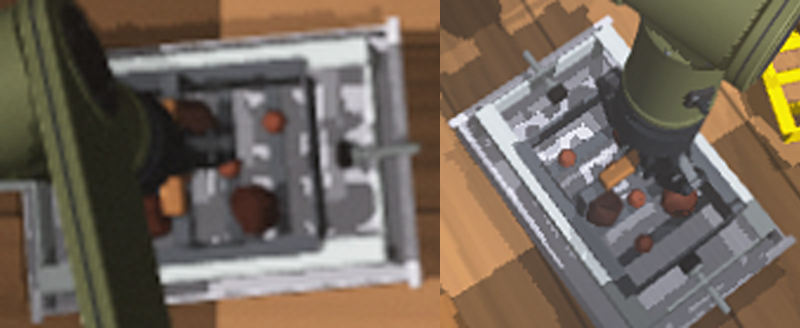

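>>> apply_moves(
  dp=[
    [0,-0.021,0],
    [0,0.005,0],
    [0,-0.021,0],
    [0,0.005,0],
    [0,-0.021,0],
  ],
  twist=[
    [0,0,0],
    [0,0,0],
    [0,0,0],
    [0,0,0],
    [0,0,0],
  ],
  jaw=[0.0,0.0,0.0,0.0,0.0],
)

```text
time: 11.25
position: [0.5677, 0.24, 0.2938]
eef_rot: [0.0, -0.045, 0.999, 0.002]
contact_force: [0.4, 4.1, 1.7]
finger_gap: 0.175
grip_force: 61.6
```

```bash
python3 -c "
from h import *
goto(.567,.25,.2938,95)
look('s2.png')"
```

```text
t 11.25 pos [0.5677 0.24   0.2938] dp [-0.0002  0.01   -0.    ] twist [0.17 0.06 0.13] F [0.4 4.1 1.7]
chip0_mid [([0.569, 0.22, 0.01], 0.37)]
stone0_mid [([0.536, 0.206, 0.054], 0.48)]
chip0_mid []
stone0_mid [([0.57, 0.236, 0.143], 0.74), ([0.505, -0.181, 0.0], 0.73), ([0.566, 0.259, 0.012], 0.72)]
```

View pics/s2.png

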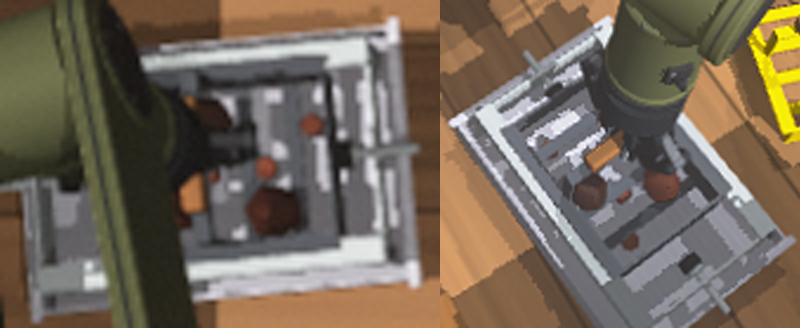

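>>> apply_moves(
  dp=[
    [0,0.0265,0],
    [0,0,0],
    [0,0.0265,0],
    [0,0,0],
    [0,0.0265,0],
  ],
  twist=[
    [0,0,0],
    [0,0,0],
    [0,0,0],
    [0,0,0],
    [0,0,0],
  ],
  jaw=[0.0,0.0,0.0,0.0,0.0],
)

```text
time: 12.18
position: [0.5655, 0.2609, 0.2937]
eef_rot: [-0.001, -0.043, 0.999, -0.003]
contact_force: [1.1, -6.6, 5.7]
finger_gap: 0.17
grip_force: 62.3
```

>>> apply_moves(
  dp=[
    [0,-0.0265,0],
    [0,0.0,0],
    [0,-0.027,0],
    [0,0.0,0],
    [0,-0.0265,0],
  ],
  twist=[
    [0,0,0],
    [0,0,0],
    [0,0,0],
    [0,0,0],
    [0,0,0],
  ],
  jaw=[0.0,0.0,0.0,0.0,0.0],
)

```text
time: 12.8
position: [0.5674, 0.2402, 0.2937]
eef_rot: [0.0, -0.045, 0.999, 0.001]
contact_force: [-0.0, 4.6, 2.1]
finger_gap: 0.175
grip_force: 61.7
```

```bash
python3 -c "
from h import *
goto(.567,.25,.2938,95)
look('s3.png')"
```

```text
t 12.8 pos [0.5674 0.2402 0.2937] dp [-0.0005  0.0098 -0.    ] twist [0.09 0.01 0.15] F [-0.   4.6  2.1]
chip0_mid [([0.568, 0.216, 0.009], 0.59)]
stone0_mid [([0.533, 0.205, 0.049], 0.67)]
chip0_mid []
stone0_mid []
```

View pics/s3.png

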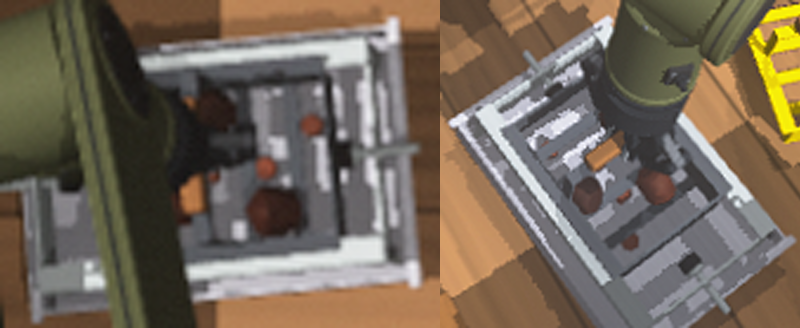

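Chips still show at top-crop (311,124) and (266,167), with part of another at (213,172). I'll get their heights from depth.

```bash
cat >> h.py <<'E'
def chips(c):
    p=env.read_camera(c); z=p['z_map']; H=cv2.cvtColor(p['pixels'],cv2.COLOR_RGB2HSV).astype(int)
    X,uv,rgb=cloud(p); M=np.zeros(z.shape,np.uint8)
    h=H[uv[:,1],uv[:,0]]
    m=((h[:,0]<12)|(h[:,0]>174))&(h[:,1]>100)&(X[:,2]<.115)&(abs(X[:,0]-.57)<.1)&(abs(X[:,1]-.246)<.14)
    M[uv[m,1],uv[m,0]]=1; n,L,S,C=cv2.connectedComponentsWithStats(M); l=L[uv[:,1],uv[:,0]]
    for i in range(1,n):
        if S[i,4]>4: k=l==i; print(c,'px',np.round(C[i]),'n',S[i,4],'xyz',np.round(np.median(X[k],0),3),'z',np.round(np.percentile(X[k,2],[10,90]),3),'rgb',np.median(rgb[k],0))
E
python3 -c "
from h import *
chips('top');chips('scene')"
```

```text
top px [144. 167.] n 37 xyz [0.61  0.241 0.068] z [0.061 0.074] rgb [42. 29. 24.]
top px [168. 171.] n 19 xyz [0.603 0.177 0.017] z [0.011 0.02 ] rgb [110.  66.  51.]
top px [156. 181.] n 18 xyz [0.57  0.214 0.015] z [0.009 0.017] rgb [121.5  69.5  54.5]
top px [159. 192.] n 104 xyz [0.532 0.196 0.065] z [0.057 0.072] rgb [52. 33. 27.]
top px [135. 192.] n 19 xyz [0.533 0.267 0.069] z [0.063 0.072] rgb [54. 35. 28.]
scene px [329. 324.] n 80 xyz [0.543 0.283 0.064] z [0.052 0.07 ] rgb [112.  73.  63.]
scene px [312. 328.] n 7 xyz [0.571 0.262 0.018] z [0.014 0.02 ] rgb [127.  79.  66.]
```

```bash
python3 -c "
from h import *
p=env.read_camera('scene'); X,uv,rgb=cloud(p)
m=(abs(uv[:,0]-316)<6)&(abs(uv[:,1]-347)<5)&(rgb[:,0]-rgb[:,2]>20)
print(np.c_[uv[m],np.round(X[m]*1000),rgb[m]].astype(int))"
```

```text
[[316 345 584 300  16  82  61  57]
 [317 345 581 300  11  83  58  52]
 [318 345 576 299  -1  85  65  62]
 [315 346 587 300  15  81  60  55]
 [316 346 586 302  17  84  59  54]
 [317 346 584 303  16  82  58  52]
 [318 346 582 304  17  79  54  49]
 [314 347 591 301  14  81  59  54]
 [315 347 588 302  14  82  58  53]
 [316 347 586 303  13  83  59  54]
 [317 347 584 304  13  82  59  54]
 [318 347 584 307  21  79  54  48]
 [313 348 593 301  12  81  57  51]
 [314 348 591 302  12  84  60  54]
 [315 348 590 304  13  83  59  54]
 [316 348 588 305  14  82  58  52]
 [317 348 586 307  15  82  58  52]
 [318 348 584 308  16  81  58  53]
 [313 349 596 304  17  76  54  49]
 [314 349 593 304  13  80  57  52]
 [315 349 590 305   9  82  58  54]
 [316 349 589 307  12  81  57  51]
 [317 349 587 308  13  76  54  47]
 [315 350 592 307  10  80  58  53]
 [316 350 589 308   8  84  65  60]]
```

All four chips are in the pan (z ≈ 15 mm) at about (0.603,0.177), (0.570,0.214), (0.571,0.262) and (0.587,0.304). The three stones are still in the basket. I'll centre the basket and lift it out level.

>>> apply_moves(
  dp=[
    [0,0.006,0],
    [0,0.011,0],
    [0,0.011,0],
    [0,0.011,-0.005],
    [0,0.011,-0.012],
  ],
  twist=[
    [0,0,0],
    [0,0,0],
    [0,0,0],
    [0,0,0],
    [0,0,0],
  ],
  jaw=[0.0,0.0,0.0,0.0,0.0],
)

```text
time: 13.88
position: [0.5657, 0.249, 0.3044]
eef_rot: [-0.002, -0.044, 0.999, -0.0]
contact_force: [-0.8, 0.0, -6.3]
finger_gap: 0.176
grip_force: 60.7
```

>>> apply_moves(
  dp=[
    [0,0,-0.015],
    [0,0,-0.035],
    [0,0,-0.06],
    [0,0,-0.085],
    [0,0,-0.11],
  ],
  twist=[
    [0,0,0],
    [0,0,0],
    [0,0,0],
    [0,0,0],
    [0,0,0],
  ],
  jaw=[0.0,0.0,0.0,0.0,0.0],
)

```text
time: 14.5
position: [0.5664, 0.2491, 0.4173]
eef_rot: [0.0, -0.044, 0.999, 0.0]
contact_force: [-0.0, 0.1, -5.2]
finger_gap: 0.174
grip_force: 60.7
```

```bash
python3 -c "
from h import *
goto(.503,-.18,.415,95)
for c in ['top','scene']:
    p=env.read_camera(c);
    for l in ['basket_lip','basket_grip','grill_seat']: print(c,l,[(np.round(d['point'],3).tolist(),round(d['confidence'],2)) for d in env.pinpoint(p,l)[:3]])"
```

```text
t 14.5 pos [0.5664 0.2491 0.4173] dp [ 0.1006 -0.422   0.0021] twist [0.02 0.01 0.01] F [-0.   0.1 -5.2]
top basket_lip [([0.296, 0.231, 0.041], 0.8), ([0.567, 0.247, 0.198], 0.74)]
top basket_grip [([0.57, 0.247, 0.263], 0.93), ([0.294, 0.232, 0.103], 0.84)]
top grill_seat [([0.505, -0.183, 0.112], 0.71)]
scene basket_lip [([0.566, 0.251, 0.199], 0.93), ([0.296, 0.234, 0.038], 0.88)]
scene basket_grip [([0.568, 0.252, 0.262], 0.92), ([0.296, 0.232, 0.099], 0.81), ([0.605, 0.178, 0.01], 0.25)]
scene grill_seat [([0.503, -0.181, 0.112], 0.9)]
```

>>> apply_moves(
  dp=[
    [0.005,-0.02,0],
    [0.014,-0.06,0],
    [0.025,-0.105,0],
    [0.036,-0.15,0],
    [0.047,-0.195,0],
  ],
  twist=[
    [0,0,0],
    [0,0,0],
    [0,0,0],
    [0,0,0],
    [0,0,0],
  ],
  jaw=[0.0,0.0,0.0,0.0,0.0],
)

```text
time: 15.52
position: [0.5359, 0.0485, 0.4152]
eef_rot: [-0.001, -0.044, 0.999, -0.0]
contact_force: [1.7, 0.2, -6.2]
finger_gap: 0.173
grip_force: 60.7
```

>>> apply_moves(
  dp=[
    [0.011,-0.045,0],
    [0.022,-0.09,0],
    [0.033,-0.135,0],
    [0.044,-0.18,0],
    [0.05,-0.21,0],
  ],
  twist=[
    [0,0,0],
    [0,0,0],
    [0,0,0],
    [0,0,0],
    [0,0,0],
  ],
  jaw=[0.0,0.0,0.0,0.0,0.0],
)

```text
time: 16.15
position: [0.504, -0.1654, 0.4153]
eef_rot: [-0.001, -0.043, 0.999, -0.0]
contact_force: [1.7, 0.4, -5.2]
finger_gap: 0.175
grip_force: 60.7
```

```bash
python3 -c "
from h import *
goto(.503,-.181,.415,95)"
```

```text
t 16.15 pos [ 0.504  -0.1654  0.4153] dp [ 0.0023 -0.0154  0.0003] twist [-0.03 -0.08 -0.11] F [ 1.7  0.4 -5.2]
```

>>> apply_moves(
  dp=[
    [0.001,-0.006,0],
    [0.001,-0.011,0.01],
    [0.001,-0.011,0.025],
    [0.001,-0.011,0.03],
    [0.001,-0.011,0.03],
  ],
  twist=[
    [0,0,0],
    [0,0,0],
    [0,0,0],
    [0,0,0],
    [0,0,0],
  ],
  jaw=[0.0,0.0,0.0,0.0,0.0],
)

```text
time: 16.77
position: [0.5052, -0.1731, 0.3847]
eef_rot: [-0.001, -0.044, 0.999, 0.001]
contact_force: [-0.4, 1.1, -6.1]
finger_gap: 0.179
grip_force: 60.7
```

```bash
python3 - <<'E'
from h import *
goto(.503,-.181,.334,95)
for c in ['top','scene']:
    p=env.read_camera(c)
    for l in ['basket_lip','basket_grip','grill_seat']: print(c,l,[(np.round(d['point'],4).tolist(),round(d['confidence'],2)) for d in env.pinpoint(p,l)[:2]])
    X,uv,rgb=cloud(p)
    m=(np.hypot(X[:,0]-.504,X[:,1]+.181)<.13)&(X[:,2]>.155)&(X[:,2]<.18); print(rect(X[m]),m.sum())
    m=(np.hypot(X[:,0]-.504,X[:,1]+.181)<.19)&(X[:,2]>.108)&(X[:,2]<.121); print(rect(X[m]),m.sum())
    P=p['pixels'][130:270,215:355] if c=='top' else p['pixels'][80:270,160:350]
    a=cv2.resize(P,(390,390),interpolation=cv2.INTER_CUBIC); I=a if c=='top' else np.hstack([I,a])
cv2.imwrite('pics/g1.png',cv2.cvtColor(I,cv2.COLOR_RGB2BGR))
E
```

```text
t 16.775 pos [ 0.5052 -0.1731  0.3847] dp [ 0.0028 -0.0077  0.0507] twist [ 0.07 -0.11  0.07] F [-0.4  1.1 -6.1]
top basket_lip [([0.2951, 0.2298, 0.0388], 0.79)]
top basket_grip [([0.2931, 0.2348, 0.1003], 0.66)]
top grill_seat []
(array([ 504.4, -173.5]), array([150.2, 177.6]), 95.03) 498
(array([ 504.6, -182.8]), array([220.2, 270.8]), 94.89) 2254
scene basket_lip [([0.5047, -0.1728, 0.1691], 0.83), ([0.2963, 0.2337, 0.0355], 0.74)]
scene basket_grip [([0.5097, -0.176, 0.2325], 0.76), ([0.2955, 0.2315, 0.0998], 0.66)]
scene grill_seat [([0.5046, -0.1809, 0.1121], 0.65)]
(array([ 509.7, -173.7]), array([152.4, 185.8]), 95.21) 1106
(array([ 509.1, -180.5]), array([222.5, 274. ]), 94.59) 2828
```

View pics/g1.png

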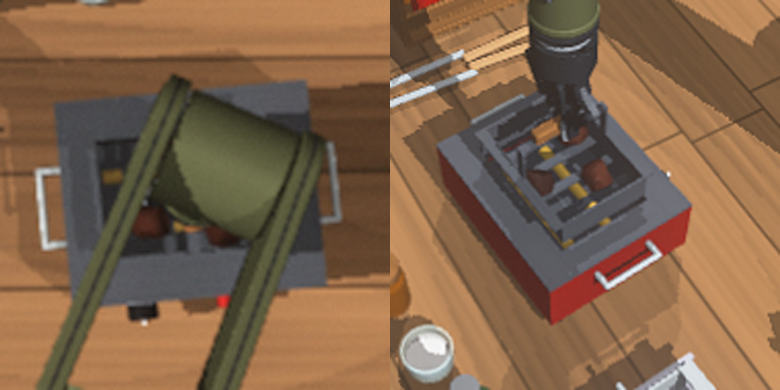

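Basket over the opening and level, stones in; it must shift 8 mm along −y.

>>> apply_moves(
  dp=[
    [0.0005,-0.004,0],
    [0.0007,-0.008,0],
    [0.0007,-0.008,0],
    [0.0007,-0.008,0.005],
    [0.0007,-0.008,0.01],
  ],
  twist=[
    [0,0,0],
    [0,0,0],
    [0,0,0],
    [0,0,0],
    [0,0,0],
  ],
  jaw=[0.0,0.0,0.0,0.0,0.0],
)

```text
time: 17.8
position: [0.5053, -0.1819, 0.3753]
eef_rot: [-0.0, -0.044, 0.999, 0.0]
contact_force: [-0.3, 0.4, -7.0]
finger_gap: 0.173
grip_force: 60.7
```

```bash
python3 - <<'E'
from h import *
goto(.505,-.181,.334,95)
for c in ['top','scene']:
    p=env.read_camera(c)
    for l in ['basket_lip']: print(c,l,[(np.round(d['point'],4).tolist(),round(d['confidence'],2)) for d in env.pinpoint(p,l)[:2]])
    X,uv,rgb=cloud(p)
    m=(np.hypot(X[:,0]-.504,X[:,1]+.181)<.13)&(X[:,2]>.145)&(X[:,2]<.17); print(rect(X[m]),m.sum())
E
```

```text
t 17.8 pos [ 0.5053 -0.1819  0.3753] dp [0.0002 0.0009 0.0413] twist [ 0.01 -0.01  0.  ] F [-0.3  0.4 -7. ]
top basket_lip [([0.2993, 0.2306, 0.0373], 0.78)]
(array([ 504.9, -183.2]), array([150. , 178.9]), 94.91) 495
scene basket_lip [([0.5064, -0.1791, 0.1579], 0.86), ([0.2968, 0.2324, 0.0375], 0.85)]
(array([ 508.5, -181.8]), array([151.7, 185.3]), 95.28) 1032
```

>>> apply_moves(
  dp=[
    [0,0,0.008],
    [0,0,0.017],
    [0,0,0.026],
    [0,0,0.033],
    [0,0,0.036],
  ],
  twist=[
    [0,0,0],
    [0,0,0],
    [0,0,0],
    [0,0,0],
    [0,0,0],
  ],
  jaw=[0.0,0.0,0.0,0.0,0.0],
)

```text
time: 18.62
position: [0.5052, -0.1819, 0.3389]
eef_rot: [-0.001, -0.044, 0.999, 0.0]
contact_force: [-0.8, -0.7, -6.0]
finger_gap: 0.178
grip_force: 60.7
```

>>> apply_moves(
  dp=[
    [0,0,0.001],
    [0,0,0.002],
    [0,0,0.003],
    [0,0,0.003],
    [0,0,0.003],
  ],
  twist=[
    [0,0,0],
    [0,0,0],
    [0,0,0],
    [0,0,0],
    [0,0,0],
  ],
  jaw=[0.0,0.0,0.0,0.0,0.0],
)

```text
time: 19.25
position: [0.5054, -0.182, 0.3368]
eef_rot: [0.0, -0.044, 0.999, -0.0]
contact_force: [0.0, 0.1, -5.5]
finger_gap: 0.178
grip_force: 60.7
```

>>> apply_moves(
  dp=[
    [0,0,0.0005],
    [0,0,0.001],
    [0,0,0.0015],
    [0,0,0.002],
    [0,0,0.002],
  ],
  twist=[
    [0,0,0],
    [0,0,0],
    [0,0,0],
    [0,0,0],
    [0,0,0],
  ],
  jaw=[0.0,0.0,0.0,0.0,0.0],
)

```text
time: 19.88
position: [0.5053, -0.182, 0.3347]
eef_rot: [-0.0, -0.044, 0.999, 0.0]
contact_force: [0.5, 0.5, -6.0]
finger_gap: 0.177
grip_force: 60.7
```

>>> apply_moves(
  dp=[
    [0,0,0.0005],
    [0,0,0.001],
    [0,0,0.0015],
    [0,0,0.0015],
    [0,0,0.0015],
  ],
  twist=[
    [0,0,0],
    [0,0,0],
    [0,0,0],
    [0,0,0],
    [0,0,0],
  ],
  jaw=[0.0,0.0,0.0,0.0,0.0],
)

```text
time: 20.5
position: [0.5053, -0.1819, 0.3337]
eef_rot: [0.0, -0.044, 0.999, -0.0]
contact_force: [-2.2, 1.9, 1.9]
finger_gap: 0.172
grip_force: 61.7
```

Seated: the force went from −6 to +2 N at exactly the expected height. I'll release and retreat straight up.

>>> apply_moves(
  dp=[
    [0,0,0],
    [0,0,0],
    [0,0,0],
    [0,0,0],
    [0,0,0],
  ],
  twist=[
    [0,0,0],
    [0,0,0],
    [0,0,0],
    [0,0,0],
    [0,0,0],
  ],
  jaw=[0.025,0.035,0.045,0.055,0.06],
)

```text
time: 21.12
position: [0.5054, -0.182, 0.3332]
eef_rot: [0.0, -0.044, 0.999, -0.0]
contact_force: [0.4, -0.2, 0.1]
finger_gap: 0.7
grip_force: 0.0
```

>>> apply_moves(
  dp=[
    [0,0,-0.01],
    [0,0,-0.03],
    [0,0,-0.06],
    [0,0,-0.09],
    [0,0,-0.11],
  ],
  twist=[
    [0,0,0],
    [0,0,0],
    [0,0,0],
    [0,0,0],
    [0,0,0],
  ],
  jaw=[0.06,0.06,0.06,0.06,0.06],
)

```text
time: 21.75
position: [0.5055, -0.182, 0.4456]
eef_rot: [0.001, -0.044, 0.999, -0.001]
contact_force: [1.0, 0.1, 0.9]
finger_gap: 0.706
grip_force: 0.0
```

```bash
python3 - <<'E'
from h import *
goto(.505,-.181,.334,95)
chips('top')
for c in ['scene','top']:
    p=env.read_camera(c)
    for l in ['basket_lip','basket_grip','chip0_mid']: print(c,l,[(np.round(d['point'],4).tolist(),round(d['confidence'],2)) for d in env.pinpoint(p,l)[:4]])
    if c=='scene': cv2.imwrite('pics/f1.png',cv2.resize(cv2.cvtColor(p['pixels'][80:384,130:400],cv2.COLOR_RGB2BGR),None,fx=1.9,fy=1.9,interpolation=cv2.INTER_CUBIC))
E
```

```text
t 21.75 pos [ 0.5055 -0.182   0.4456] dp [0.0007 0.0012 0.1116] twist [-0.08  0.14  0.  ] F [1.  0.1 0.9]
top px [168. 171.] n 16 xyz [0.603 0.176 0.016] z [0.014 0.019] rgb [113.5  64.5  50. ]
top px [129. 177.] n 14 xyz [0.584 0.3   0.016] z [0.012 0.02 ] rgb [57.  36.  31.5]
top px [142. 183.] n 14 xyz [0.565 0.257 0.02 ] z [0.016 0.026] rgb [83.  48.  38.5]
top px [156. 182.] n 17 xyz [0.568 0.214 0.015] z [0.013 0.018] rgb [119.  69.  55.]
scene basket_lip [([0.5052, -0.1802, 0.1148], 0.75), ([0.2949, 0.2333, 0.038], 0.73)]
scene basket_grip [([0.5076, -0.1838, 0.1804], 0.9), ([0.2941, 0.2318, 0.0994], 0.88), ([0.6062, 0.1808, 0.0089], 0.42)]
scene chip0_mid [([0.572, 0.2109, 0.0074], 0.58)]
top basket_lip [([0.2972, 0.2295, 0.0377], 0.86), ([0.5071, -0.1792, 0.1139], 0.65), ([0.5875, 0.2995, 0.0108], 0.48)]
top basket_grip [([0.5074, -0.1818, 0.1809], 0.92), ([0.2969, 0.2321, 0.102], 0.81)]
top chip0_mid [([0.5702, 0.2199, 0.0111], 0.38)]
```

View pics/f1.png

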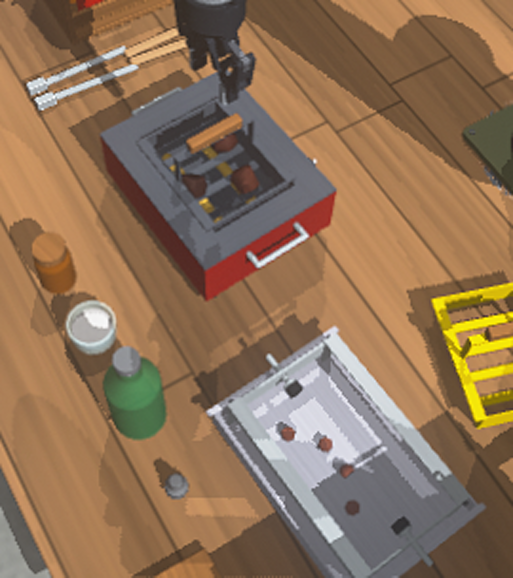

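The basket sits home in the grill at about (215,165) with its three stones. The four chips lie in the pan at (288,432), (325,443), (345,468) and (352,507). The gripper is clear and the bystanders are untouched.

```bash
python3 -c "
from station import env
print(env.close_job())"
```

```text
the job is handed in; nothing more can be done
None
```

The job is handed in (the hand-in call returned no verdict): all four chips are in the drip tray, and the basket, with its three stones, sits home in the grill opening and released, finished at about 22 s of the 48 s allowed.

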